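Open the infeed lane and push a tube offcut through its spring flap

ROBOT

A 7-joint arm with a two-finger parallel gripper is mounted at the origin on the work surface; the furniture and walls round the work are solid. World frame = base frame: x ahead of the robot, y to its left, z up, the work surface at z = 0. Lengths are in m, angles in rad, forces in N, time in s.
With the tool pointing down it reaches from about 0.425 to 1.025 m from the base axis. Payload 3.6 kg.
Tool frame: the origin (TCP) lies at the very end of the fingers, on their centre line; the grasp point (between the pads) lies 19 mm behind it; x points along the fingers, y is the direction in which the jaws open and shut, and the axes are right-handed (so a half turn about x gives the same grasp; the last joint's range is limited). The gripper opens to 85 mm and grips with 20 to 120 N. Pads are 22 mm wide; open, the fingers measure 114 mm over their backs; the gripper's body (76 mm by 85 mm) begins 54 mm behind the grasp point. The pads swing forward as they close: fully open they stand 13 mm farther back than shut.
Start: joints at [-1.206, 0.591, 0.048, 1.609, -0.033, 0.943, -0.034], TCP at [0.32, 0.65, 0.199] pointing down, gripper open.
Joint ranges: [-2.69, 2.69], [-0.47, 2.24], [-1.27, 1.36], [0.19, 2.51], [-1.53, 4.68], [0.08, 2.07], [-3.09, 3.09]. Speed limits (rad/s): [2.57, 2.57, 3.14, 3.14, 3.14, 3.14, 3.14].

INTERFACE

Orientations are given as a unit quaternion [x, y, z, w].
In Python, from station import env gives the robot as it stands.
- The arm moves only by the tool send_rows, never from a script. Its argument "deltas" is a list of rows, each a list of 6 numbers: the shift along the tool's x, y, z in units of 0.12 m (1.0 is 0.12 m), then the turn, a rotation vector about the tool's x, y, z in units of 180 degrees (1.0 is 180 degrees). A call has 1 to 8 rows; each row shifts and turns the commanded pose from where the row before left it, along the tool's axes as they then stand; what a row does not reach is not made up. A row lasts 1/12 s, in which the tool goes at most 41.7 mm and 7.16 degrees, less where a joint would pass 70% of its speed; a pose out of reach is approached as far as the arm can. A call with a number of a shift or a turn outside -1 to 1 is refused whole. A call with a gripper value outside its range is refused whole. "jaw" is the closure in counts, from 0 (fully open) to 255 (shut), set as the call begins (left out, the last holds). The fingers move at their own pace and stop on an object; "grip_force" is the grip in N (left out, the last holds). Time passes only in rows, so rows that do not move let the fingers close. It gives the time, the measured TCP pose, the force and the opening at its end, in the units of the state.
- env.get_obs(): the state, without advancing time (a new reading comes with each control period).
- env.snapshot(name): name is "scene" or "top" or "wrist"; returns the picture (384x512x3 uint8, red, green, blue); there is no depth.
- env.calibration(name): a dict with "fov_y" (degrees; the focal length in pixels is half the picture's height over the tangent of half this angle, whatever the lens; pixels are square), "cx", "cy" (the principal point, pixels), "R" (3x3) and "t" (3): a world point X has camera coordinates R X + t; the wrist camera has in their place "mount" (4x4, takes a point from camera to tool coordinates, whose origin is the TCP and whose axes are the tool frame's). Camera axes: x right, y down, z forward; pixel columns grow to the right and rows downward; lengths in m; the calibration is good to about 2 mm. A picture is of the moment at which its call begins: read the wrist's pose just before it. calibration takes no time and is no camera call.
- env.finish_job(): hands the job in, once; it reports no verdict.
The state is a dict: "t": time; "joint_positions": joint angles; "qvel": joint speeds; "joint_torque": joint torques, N m; "tool_pos": TCP position; "orientation": TCP orientation; "ft_force": force on the tool from outside, world axes, zero at the start; "wrist_torque": the same for the moment, N m; "width": finger opening in m.
Only numpy, scipy, OpenCV 4.12 (cv2) and the standard library are available. Lean on these libraries where they do the work, as an engineer would, in place of code of your own. Each camera call takes 0.05 s, during which the arm holds its last target. There are 200 camera calls.

TASK

Open the blue feed dock's lane: lift the red stop bar off its pin, turn it end for end and fit it back on the pin, fully down, so that its long arm points away from the lane. Then lay the dark square tube offcut flat on the deck in front of the orange spring flap and push it straight through, sliding on the deck, until it is wholly inside and the flap has swung shut behind it. Leave the other loose things where they are.

Things in the scene. Friction and masses are not known exactly. Their poses are not given: they have to be found in the camera images.
- feed_dock: Fixed feed dock: dark steel deck 12 mm thick, blue walls and head; place and heading vary. Origin at table level, mid-lane, in the plane of the shut flap; +x = pushing direction into the lane, y across, z up. In this frame (mm): deck in front of the flap x -160 to 0, y -42 to 42, top z = 12; pad for the pin x -115 to -15, y -135 to -25.
- port (a point): Middle of the flap opening, on the deck (z = 12 mm); axes as feed_dock. The lane's walls run from here in +x for 160 mm: inner faces at y = +-28 mm, 5 mm thick, tops 44 mm above the deck. In front, flared lips of that height run out to x = -23 mm (ends at y = +-40 mm outside). Lane open above for x = 0 to 85 mm.
- end_stop (a point): Rubber buffer at the lane's end, 154 mm past the flap, at deck level: a tube pushed up to it has its tail 69 mm past the flap. Over the lane from 85 to 160 mm past the flap lies a clear cover, underside 44 mm and top 48 mm above the deck. Behind it the blue machine head, 84 mm wide, its top 82 mm above the table (motor cap 100 mm).
- flap (a joint): Orange flap, 52 mm wide, 36 mm high, 4 mm thick, 2 mm above the deck, on an upright hinge at feed_dock x = 0, y = +28.5 mm. 0 = shut, up to 1.47 rad swung inward (+x). A weak spring shuts it (1 to 3 N at its free edge). It sweeps the first 54 mm of the lane, so it shuts only once the tube's tail is farther in than that and the pusher has left.
- pin (a point): Foot of the upright pivot pin on the deck, at feed_dock x -65, y -85, z 12 mm. Pin 10 mm thick, 23 mm tall, top 7 mm tapered. Two cheeks 7 mm high (inner faces at feed_dock x = -65 +-15 mm, 5 mm thick, y -118 to -62 mm) hold the bar crosswise: it cannot swing on the pin and must be lifted off.
- stop_bar: Loose red flat bar, 24 mm wide, 10 mm thick, 0.2 kg, with a 14 mm hole over the pin. Origin: hole centre, underside; +x along the long arm (ends at 95 mm; short arm ends at -24 mm), z up. Starts flat on the deck with +x along feed_dock +y, across the lane; when reversed its +x lies along feed_dock -y.
- bar_fin (a point): Middle of the black upright grip fin on the stop bar, 26 mm from the hole along the long arm, 30 mm above the bar's underside. Fin 28 mm long (along the bar), 12 mm thick, its top 46 mm above the bar's underside; pinch it across its 12 mm.
- bar_tip (a point): End of the stop bar's long arm, underside, 95 mm from the hole.
- square_tube: Loose dark grey square-tube offcut, 40 x 85 x 40 mm, about 0.3 kg, lying on the table in one of three places (left, right, or right at the back), any heading. Origin at the centre of its underside; its own y runs along its 85 mm length, z up. To be fed lengthwise.
- round_pipe: Bystander: pale round pipe stub, 34 mm across, 80 mm long (along y), lying; origin at the centre of its underside.
- angle_piece: Bystander: light grey angle-iron offcut, 90 x 50 mm foot, 70 mm tall leg along its +y edge; origin at the centre of its underside.
- copper_bar: Bystander: brown round bar, 20 mm across, 140 mm long (along y), lying; origin at the centre of its underside.
- magnet_block: Bystander: blue magnet block 35 x 51 x 30 mm; origin at the centre of its underside.
- dark_nut: Bystander: dark M24 nut 35 x 39 x 19 mm; origin at the centre of its underside.
- pale_nut: Bystander: pale M16 nut 24 x 27 x 13 mm; origin at the centre of its underside.
Things that resemble listed ones, but are neither listed nor needed, are in the scene too. Leave any purple look-alike of the square_tube alone.

How it is judged:
On the way, in this order (a step that is already met when the one before it is completed fails the run):
1. the stop bar is back on its pin, down on the deck, long arm pointing away from the lane (y of bar_tip in the frame of feed_dock below -0.16 m and z of stop_bar in the frame of feed_dock below 0.016 m and z of bar_tip in the frame of feed_dock below 0.018 m and horizontal distance between stop_bar and pin below 0.006 m), for 0.2 s.
2. the tube, sliding on the deck, holds the flap open on its way through (value of joint flap above 0.5 rad and x of square_tube in the frame of port between -0.04 and 0.05 m and z of square_tube in the frame of port below 0.008 m), for 0.1 s.
At the end, for the whole second after the job is handed in: Tube at rest flat on the deck, lengthwise in the lane (centre over 90 mm past the flap, within 20 mm of the middle, 0.25 rad); flap shut (under 0.1 rad); stop bar down on its pin (hole within 6 mm of it, within 4 mm of the deck), long arm pointing away from the lane (all of step 1 and value of joint flap below 0.1 rad and x of square_tube in the frame of port above 0.09 m and y of square_tube in the frame of port between -0.02 and 0.02 m and z of square_tube in the frame of port below 0.008 m and angle between the y axis of square_tube and the x axis of feed_dock, either way round below 0.25 rad and linear speed of square_tube below 0.02 m/s); the robot touches nothing.
It fails at once if a bystander (round pipe, angle piece, copper bar, magnet block or a nut) is moved more than 30 mm (distance of any of round_pipe, angle_piece, copper_bar, magnet_block, dark_nut, pale_nut from where it was at the start of the episode above 0.03 m).
It also fails if it takes over 70 s, if anything falls off the work surface, if the arm or the gripper's body presses on something with over 40 N, if the wrist force passes 120 N, or if a joint passes its speed limit or range.

## Working session

There is one attempt and no reset: what is moved stays moved. The work goes in short steps, Python scripts to look and compute and a tool call to move; the robot and the scene stay as the last step left them, time stands still between calls to the robot, and variables do not carry over. Pictures are saved under pics/ and viewed, about 8 in all and at most 12, crops included, and the job is handed in when it is done.

Besides the shell and the picture viewer there is one more tool, called after "Call:" by a JSON object that holds its "method" and its "body". send_rows: Moves the arm, as the interface text tells. Its arguments: {"type":"object","properties":{"deltas":{"type":"array"},"jaw":{"type":"number"},"grip_force":{"type":"number"}},"required":["deltas"]}

```bash
mkdir -p pics; ls
cat > h.py <<'E'
import numpy as np, cv2
from scipy.spatial.transform import Rotation as R
from station import env
def snap(name,fn):
    im=env.snapshot(name); cv2.imwrite('pics/'+fn,im[:,:,::-1]); return im
def cam(name,obs=None):
    c=env.calibration(name); f=192/np.tan(np.radians(c['fov_y'])/2)
    if 'mount' in c:
        o=obs or env.get_obs(); T=np.eye(4); T[:3,:3]=R.from_quat(o['orientation']).as_matrix(); T[:3,3]=o['tool_pos']
        W=T@np.array(c['mount']); Rm=W[:3,:3].T; t=-Rm@W[:3,3]
    else: Rm=np.array(c['R']); t=np.array(c['t'])
    return f,c['cx'],c['cy'],Rm,t
def pix2w(cm,uv,z):
    f,cx,cy,Rm,t=cm; d=Rm.T@np.array([(uv[0]-cx)/f,(uv[1]-cy)/f,1]); C=-Rm.T@t
    return C+d*(z-C[2])/d[2]
def w2pix(cm,X):
    f,cx,cy,Rm,t=cm; p=np.asarray(X)@Rm.T+t; return np.stack([f*p[...,0]/p[...,2]+cx,f*p[...,1]/p[...,2]+cy],-1)
E
python3 - <<'E'
from h import *
o=env.get_obs(); print(o)
a=snap('scene','scene0.png');b=snap('top','top0.png')
for n in('scene','top','wrist'): print(n,env.calibration(n))
big=cv2.resize(b,(800,600),interpolation=cv2.INTER_CUBIC); cv2.imwrite('pics/top0b.png',big[:,:,::-1])
E
```

```text
pics
{'t': 0.0, 'joint_positions': array([-1.20647437,  0.59212784,  0.04829994,  1.60984789, -0.0332876 ,
        0.94272002, -0.03367924]), 'qvel': array([-8.89792421e-05,  3.86479738e-05,  2.16055556e-03, -1.81869158e-03,
        1.53022638e-03, -4.76637247e-04, -3.41287959e-04]), 'joint_torque': array([ 1.44570160e-03, -5.48707187e+01,  1.54680904e+00, -1.98117810e+01,
        9.40011145e-03,  8.97316349e-03, -2.36540281e-06]), 'tool_pos': array([0.32004158, 0.64951089, 0.19802519]), 'orientation': array([ 0.15961615,  0.68880546, -0.16121855,  0.68853344]), 'ft_force': array([-0.83999681,  1.25457118,  0.91366659]), 'wrist_torque': array([ 0.06161141,  0.02536228, -0.01941849]), 'width': 0.08531957282607318}
scene {'fov_y': 43.6223738815352, 'cx': 253.12349303689268, 'cy': 190.38878867375237, 'R': array([[ 0.72409681, -0.68947385, -0.01759634],
       [-0.43209457, -0.43361197, -0.79074328],
       [ 0.53756683,  0.58017797, -0.61189495]]), 't': array([-0.39923397,  0.27339457,  1.16288795])}
top {'fov_y': 45.32828756186386, 'cx': 258.6019057756497, 'cy': 190.44202461268475, 'R': array([[-0.02571877, -0.99923769, -0.02936986],
       [-0.99404705,  0.0286746 , -0.10511054],
       [ 0.10587258,  0.02649171, -0.99402675]]), 't': array([0.0270993 , 0.55286063, 1.4123035 ])}
wrist {'fov_y': 70.60532407258222, 'cx': 254.1422069130219, 'cy': 193.7113856496229, 'mount': array([[ 5.62733496e-04, -3.08589340e-01,  9.51195197e-01,
        -1.75278222e-01],
       [ 9.99999467e-01, -6.50051628e-04, -8.02497954e-04,
        -5.78252890e-05],
       [ 8.65968300e-04,  9.51195141e-01,  3.08588810e-01,
        -7.87424237e-02],
       [ 0.00000000e+00,  0.00000000e+00,  0.00000000e+00,
         1.00000000e+00]])}
```

View pics/top0b.png

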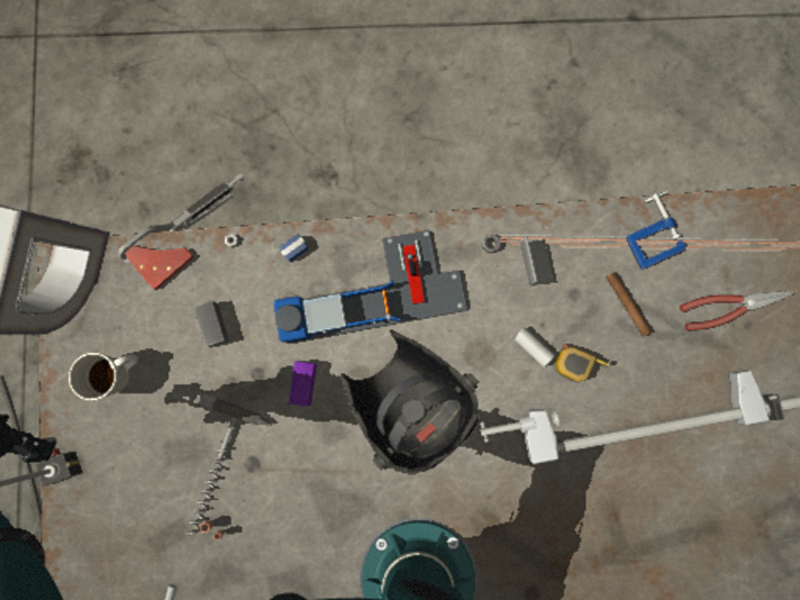

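View pics/scene0.png

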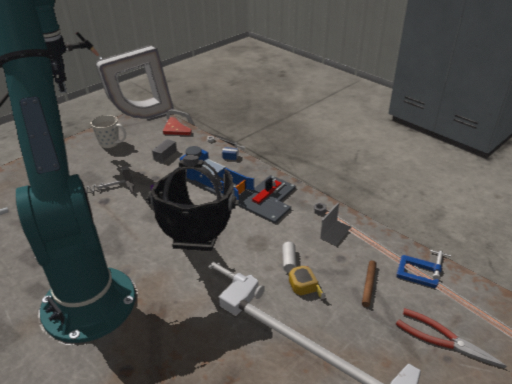

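The top view shows the dock with its head on the left at about (285,315), the red bar at (412,270) and the flap at (387,303). The dark tube is at (212,325), and the purple decoy at (303,383) is to be left alone. I'll zoom in on this area.

Run:
```python
from h import *
b=cv2.imread('pics/top0.png')[140:235,110:310]
cv2.imwrite('pics/c1.png',cv2.resize(b,None,fx=4,fy=4,interpolation=cv2.INTER_CUBIC))
```

```text
(no output)
```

View pics/c1.png

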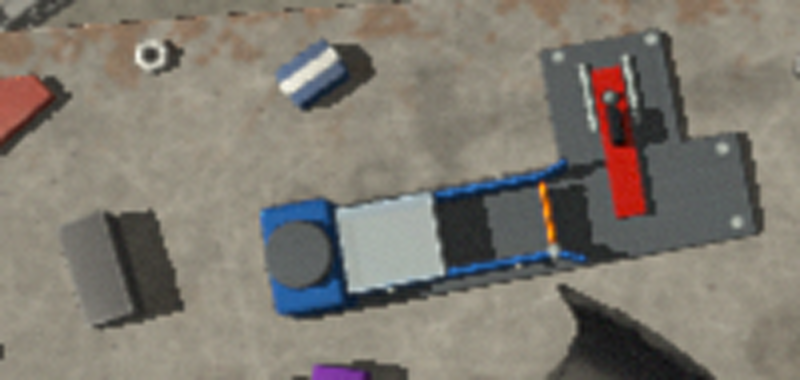

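```bash
cat >> h.py <<'E'
def dock2w(P,D):
    c,s=np.cos(D[2]),np.sin(D[2]); P=np.atleast_2d(P).astype(float)/1000
    return np.stack([D[0]+c*P[:,0]-s*P[:,1],D[1]+s*P[:,0]+c*P[:,1],P[:,2]],-1)
E
python3 - <<'E'
from h import *
from scipy.optimize import least_squares
cm=cam('top'); print('cam',-cm[3].T@cm[4])
q=lambda u:(np.array(u,float)+.5)/4-.5+[110,140]
P=[(-160,-42,12),(-160,42,12),(-15,-135,12),(-115,-135,12),(-65,-85,35),(0,28.5,50),(0,-23.5,50)]
U=q([(747,132),(759,233),(542,48),(665,32),(610,97),(554,248),(542,183)])
r=least_squares(lambda D:(w2pix(cm,dock2w(P,D))-U).ravel(),[.75,0,1.57])
print(r.x,np.degrees(r.x[2]),r.fun.reshape(-1,2).round(2))
T=q([(62,226),(102,211),(132,315),(95,327)])
C=np.array([pix2w(cm,u,.040) for u in T]);print(C.round(4));
print(np.linalg.norm(np.diff(C,axis=0,append=C[:1]),axis=1)); print(C.mean(0))
f=lambda t:w2pix(cm,np.array([[t[0]+np.cos(t[2])*a-np.sin(t[2])*b,t[1]+np.sin(t[2])*a+np.cos(t[2])*b,.04] for a,b in((.0425,.02),(.0425,-.02),(-.0425,-.02),(-.0425,.02))]))
rt=least_squares(lambda t:(f(t)-T).ravel(),[C[:,0].mean(),C[:,1].mean(),0.2]);print('tube',rt.x,rt.fun.round(2))
E
```

```text
cam [ 0.40074222 -0.02618875  1.46277485]
[0.54472108 0.04830669 1.71181654] 98.07986282122579 [[-1.54  0.03]
 [ 0.1   0.72]
 [ 0.02  0.34]
 [ 0.03 -0.94]
 [ 0.86 -0.53]
 [ 0.13  0.31]
 [ 0.39  0.06]]
[[0.5464 0.4307 0.04  ]
 [0.5574 0.3992 0.04  ]
 [0.4752 0.3754 0.04  ]
 [0.4666 0.4044 0.04  ]]
[0.03341043 0.08552431 0.03026435 0.0840235 ]
[0.51141309 0.40243151 0.04      ]
tube [0.51142083 0.4024331  0.30061739] [-1.07  0.14  1.03 -0.21  1.48 -0.54 -1.44  0.6 ]
```

```bash
cat >> h.py <<'E'
# yaw = world angle of tool z axis when tool x is down
def Rdown(yaw):
    z=np.array([np.cos(yaw),np.sin(yaw),0]); x=np.array([0,0,-1.]); return np.stack([x,np.cross(z,x),z],1)
def plan(p,yaw,o=None):
    "shift in current tool axes (units .12) and rotvec (units 180deg) to reach p,yaw"
    o=o or env.get_obs(); A=R.from_quat(o['orientation']).as_matrix()
    d=A.T@(np.array(p)-o['tool_pos']); rv=R.from_matrix(A.T@Rdown(yaw)).as_rotvec()
    print('at',o['tool_pos'].round(4),'yaw',np.degrees(np.arctan2(A[1,2],A[0,2])).round(2),'tilt',np.degrees(np.arccos(-A[2,0])).round(2),'q',o['joint_positions'].round(2))
    print('shift',(d/.12).round(3),'turn',(rv/np.pi).round(4),'dist',np.linalg.norm(d).round(3),'rows>=',max(np.linalg.norm(d)/.0417,np.linalg.norm(rv)/.125).round(1))
E
python3 - <<'E'
from h import *
D=[0.5447,0.0483,1.7118]
for P in [(-65,-85,35),(-65,-59,42),(-65,-111,42),(-80,0,12),(0,0,12),(154,0,12)]: print(P,dock2w(P,D).round(4))
print(R.from_quat(env.get_obs()['orientation']).as_matrix().round(3))
for y in(-172,8,98): plan([.61,0,.25],np.radians(y))
E
```

```text
(-65, -85, 35) [[ 0.638  -0.0041  0.035 ]]
(-65, -59, 42) [[ 0.6122 -0.0078  0.042 ]]
(-65, -111, 42) [[ 6.637e-01 -5.000e-04  4.200e-02]]
(-80, 0, 12) [[ 0.5559 -0.0309  0.012 ]]
(0, 0, 12) [[0.5447 0.0483 0.012 ]]
(154, 0, 12) [[0.5231 0.2008 0.012 ]]
[[-0.001  0.442  0.897]
 [-0.002  0.897 -0.442]
 [-1.    -0.002  0.   ]]
at [0.32   0.6496 0.1982] yaw -26.22 tilt 0.11 q [-1.21  0.59  0.05  1.61 -0.03  0.94 -0.03]
shift [-0.424 -3.79   4.56 ] turn [8.099e-01 8.000e-04 2.000e-04] dist 0.713 rows>= 20.4
at [0.32   0.6496 0.1982] yaw -26.22 tilt 0.11 q [-1.21  0.59  0.05  1.61 -0.03  0.94 -0.03]
shift [-0.424 -3.79   4.56 ] turn [-0.1901 -0.0002  0.0006] dist 0.713 rows>= 17.1
at [0.32   0.6496 0.1982] yaw -26.22 tilt 0.11 q [-1.21  0.59  0.05  1.61 -0.03  0.94 -0.03]
shift [-0.424 -3.79   4.56 ] turn [-6.901e-01 -7.000e-04  4.000e-04] dist 0.713 rows>= 17.3
```

```bash
cat >> h.py <<'E'
def rows(p,yaw,N,o=None,q=3,rel=None):
    "constant row repeated N times"
    o=o or env.get_obs(); A=R.from_quat(o['orientation']).as_matrix()
    rv=R.from_matrix(A.T@Rdown(yaw)).as_rotvec()
    if rel is not None: rv=np.array([rel*np.pi,0,0])
    S=sum(R.from_rotvec(rv*k/N).as_matrix() for k in range(N))
    d=np.linalg.solve(A@S,np.array(p)-o['tool_pos'])/.12
    print('at',o['tool_pos'].round(4),'yaw',np.degrees(np.arctan2(A[1,2],A[0,2])).round(2),'row x%d:'%N,np.r_[d,rv/np.pi/N].round(4).tolist(),'|d|mm',np.linalg.norm(d*120).round(1),'q',o['joint_positions'].round(2),'t',o['t'])
E
python3 - <<'E'
from h import *
rows([.60,0,.25],np.radians(8),24)
E
```

```text
at [0.32   0.6496 0.1982] yaw -26.22 row x24: [-0.0178, -0.2088, 0.1363, -0.0079, -0.0, 0.0] |d|mm 30.0 q [-1.21  0.59  0.05  1.61 -0.03  0.94 -0.03] t 0.1
```

Call:
{"method": "send_rows", "body": {"deltas": [[-0.018,-0.209,0.136,-0.008,0,0],[-0.018,-0.209,0.136,-0.008,0,0],[-0.018,-0.209,0.136,-0.008,0,0],[-0.018,-0.209,0.136,-0.008,0,0],[-0.018,-0.209,0.136,-0.008,0,0],[-0.018,-0.209,0.136,-0.008,0,0],[-0.018,-0.209,0.136,-0.008,0,0],[-0.018,-0.209,0.136,-0.008,0,0]], "jaw": 0}}

```text
t: 0.77
tool_pos: [0.3692, 0.4147, 0.2162]
orientation: [0.09, 0.702, -0.09, 0.701]
ft_force: [0.0, -0.5, -0.8]
width: 0.0858
```

Call:
{"method": "send_rows", "body": {"deltas": [[-0.018,-0.209,0.136,-0.008,0,0],[-0.018,-0.209,0.136,-0.008,0,0],[-0.018,-0.209,0.136,-0.008,0,0],[-0.018,-0.209,0.136,-0.008,0,0],[-0.018,-0.209,0.136,-0.008,0,0],[-0.018,-0.209,0.136,-0.008,0,0],[-0.018,-0.209,0.136,-0.008,0,0],[-0.018,-0.209,0.136,-0.008,0,0]]}}

```text
t: 1.43
tool_pos: [0.4643, 0.1955, 0.2336]
orientation: [0.019, 0.707, -0.019, 0.707]
ft_force: [0.3, 0.4, 0.8]
width: 0.0855
```

Call:
{"method": "send_rows", "body": {"deltas": [[-0.018,-0.209,0.136,-0.008,0,0],[-0.018,-0.209,0.136,-0.008,0,0],[-0.018,-0.209,0.136,-0.008,0,0],[-0.018,-0.209,0.136,-0.008,0,0],[-0.018,-0.209,0.136,-0.008,0,0],[-0.018,-0.209,0.136,-0.008,0,0],[-0.018,-0.209,0.136,-0.008,0,0],[-0.018,-0.209,0.136,-0.008,0,0]]}}

```text
t: 2.1
tool_pos: [0.6013, -0.0004, 0.2507]
orientation: [-0.052, 0.706, 0.052, 0.705]
ft_force: [0.2, 0.6, -0.2]
width: 0.0852
```

Run:
```python
from h import *
o=env.get_obs(); cm=cam('wrist',o); im=snap('wrist','w1.png')
rows([.60,0,.25],np.radians(8),4,o); print(o['ft_force'])
D=[0.5447,0.0483,1.7118]
P=[(-160,-42,12),(-160,42,12),(-15,-135,12),(-115,-135,12),(-65,-85,35),(0,28.5,50),(0,-23.5,50),(-65,-59,58)]
print(w2pix(cm,dock2w(P,D)).round(1))
cv2.imwrite('pics/w1b.png',cv2.resize(im,(800,600),interpolation=cv2.INTER_CUBIC)[:,:,::-1])
```

```text
at [ 6.013e-01 -4.000e-04  2.507e-01] yaw 8.39 row x4: [0.0015, 0.0011, -0.0025, 0.0005, -0.0001, -0.0] |d|mm 0.4 q [-0.13  0.38  0.08  1.85 -0.04  0.92  1.68] t 2.1
[ 0.19883044  0.58552164 -0.20601527]
[[186.7 154.8]
 [182.5  96.7]
 [279.2 211.7]
 [218.3 211.4]
 [248.4 186.2]
 [297.2 107.1]
 [295.2 146.7]
 [248.1 172.9]]
```

View pics/w1b.png

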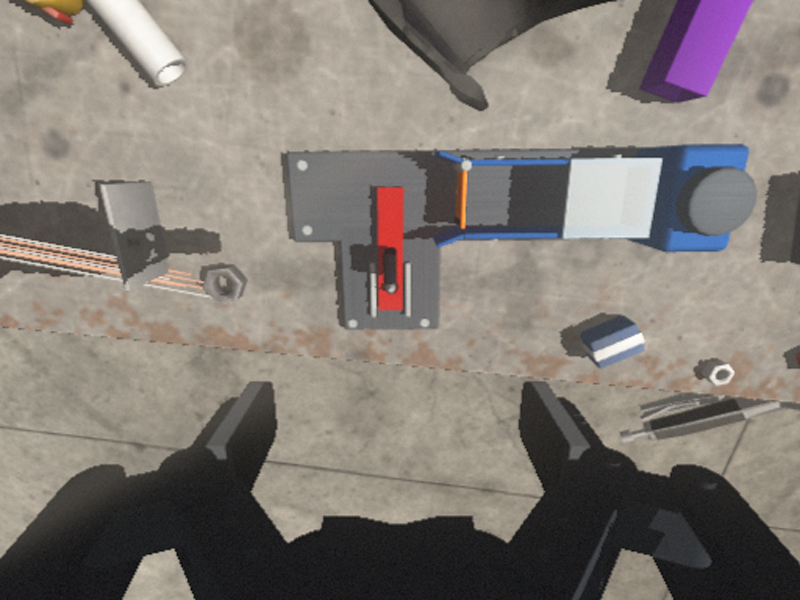

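Run:
```python
from h import *
from scipy.optimize import least_squares
o=env.get_obs(); cw=cam('wrist',o); ct=cam('top')
im=cv2.imread('pics/w1.png')
P=np.array([(-160,-42,12),(-160,42,12),(-15,-135,12),(-115,-135,12),(-65,-85,35),(0,28.5,50),(0,-23.5,50)])
Ut=(np.array([(747,132),(759,233),(542,48),(665,32),(610,97),(554,248),(542,183)])+.5)/4-.5+[110,140]
Uw=(np.array([(291,240),(288,151),(439,328),(343,328),(391,286),(465,162),(462,228)])+.5)*.64-.5
fw=lambda D:(w2pix(cw,dock2w(P,D))-Uw)
for nm,f in(('wrist',lambda D:fw(D).ravel()),('both',lambda D:np.r_[fw(D).ravel()*1.5,(w2pix(ct,dock2w(P,D))-Ut).ravel()*2.6])):
    r=least_squares(f,[.5447,.0483,1.7118],loss='soft_l1'); D=r.x; print(nm,D.round(4),np.degrees(D[2]),fw(D).round(1).tolist())
    print('pin',dock2w([(-65,-85,35),(-65,-59,42)],D).round(4).tolist())
rows([*dock2w((-65,-59,26),D)[0]],D[2]-np.pi/2,8,o)
c=im[110:230,190:310]; cv2.imwrite('pics/w1c.png',cv2.resize(c,None,fx=5,fy=5,interpolation=cv2.INTER_CUBIC))
```

```text
wrist [0.548  0.0406 1.7163] 98.3342388380848 [[1.6, 0.1], [-1.4, -1.0], [-0.2, -0.2], [0.3, 0.1], [-0.6, 1.5], [0.1, 1.1], [0.3, -1.4]]
pin [[0.6415, -0.0114, 0.035], [0.6158, -0.0151, 0.042]]
both [0.5464 0.0427 1.7174] 98.40253809671418 [[3.0, -0.6], [0.1, -1.8], [1.3, -0.9], [1.8, -0.6], [0.9, 0.7], [1.8, 0.0], [2.0, -2.4]]
pin [[0.64, -0.0092, 0.035], [0.6143, -0.013, 0.042]]
at [ 0.6062 -0.0075  0.2516] yaw 8.01 row x8: [0.235, -0.0062, 0.0069, -0.0003, 0.0002, 0.0002] |d|mm 28.2 q [-0.13  0.38  0.08  1.84 -0.03  0.91  1.68] t 2.15
```

View pics/w1c.png

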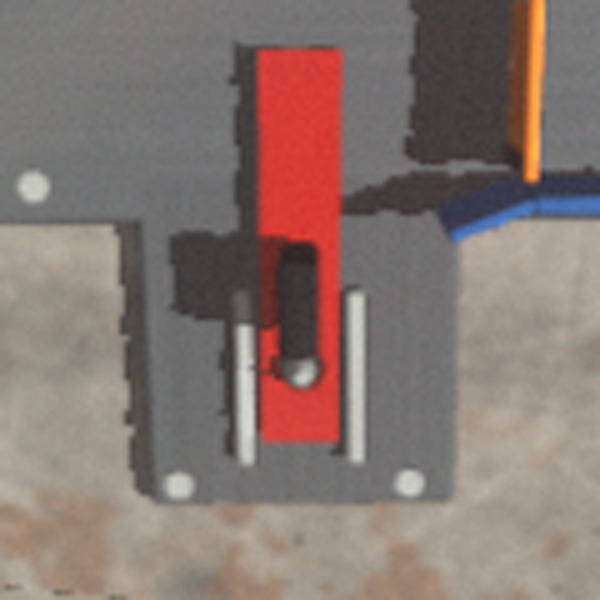

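Run:
```python
from h import *
from scipy.optimize import least_squares
o=env.get_obs(); o2=dict(o); o2['tool_pos']=np.array([0.6013,-0.0004,0.2507]); o2['orientation']=np.array([-0.0517,.706,.0517,.705])
o2['orientation']=R.from_matrix(Rdown(np.radians(8.39))).as_quat()
cw=cam('wrist',o2); ct=cam('top')
P=np.array([(-160,-42,12),(-160,42,12),(-15,-135,12),(-115,-135,12),(-65,-85,35),(0,28.5,50),(0,-23.5,50)])
Ut=(np.array([(747,132),(759,233),(542,48),(665,32),(610,97),(554,248),(542,183)])+.5)/4-.5+[110,140]
Uw=(np.array([(291,240),(288,151),(439,328),(343,328),(391,286),(465,162),(462,228)])+.5)*.64-.5
fw=lambda D:(w2pix(cw,dock2w(P,D))-Uw)
for nm,f in(('wrist',lambda D:fw(D).ravel()),('both',lambda D:np.r_[fw(D).ravel()*1.5,(w2pix(ct,dock2w(P,D))-Ut).ravel()*2.6])):
    r=least_squares(f,[.5447,.0483,1.7118],loss='soft_l1'); D=r.x; print(nm,D.round(4),np.degrees(D[2]),fw(D).round(1).tolist())
    print('pin',dock2w([(-65,-85,35),(-65,-59,42)],D).round(4).tolist())
rows([*dock2w((-65,-59,130),D)[0]],D[2]-np.pi/2,8,o)
```

```text
wrist [0.5413 0.0483 1.7232] 98.73444727713812 [[1.3, 0.2], [-1.7, -1.2], [-0.2, -0.1], [0.2, 0.3], [-0.6, 1.5], [0.2, 0.7], [0.5, -1.7]]
pin [[0.6351, -0.003, 0.035], [0.6094, -0.007, 0.042]]
both [0.5429 0.0487 1.7171] 98.38394282966075 [[1.2, 0.7], [-1.4, -0.6], [-0.7, 0.8], [-0.3, 0.9], [-0.9, 2.3], [0.3, 2.1], [0.4, -0.5]]
pin [[0.6365, -0.0033, 0.035], [0.6108, -0.007, 0.042]]
at [ 0.6062 -0.0075  0.2516] yaw 8.01 row x8: [0.1267, 0.0001, 0.0045, -0.0003, 0.0002, 0.0002] |d|mm 15.2 q [-0.13  0.38  0.08  1.84 -0.03  0.91  1.68] t 2.15
```

Call:
{"method": "send_rows", "body": {"deltas": [[0.0,0,0,0,0,0],[0,0,0,0,0,0]], "jaw": 120}}

```text
t: 2.32
tool_pos: [0.6007, 0.0009, 0.2504]
orientation: [-0.051, 0.706, 0.051, 0.705]
ft_force: [0.0, 0.8, -0.1]
width: 0.0637
```

Call:
{"method": "send_rows", "body": {"deltas": [[0.25,-0.02,0.018,0,0,0],[0.25,-0.02,0.018,0,0,0],[0.25,-0.02,0.018,0,0,0],[0.25,-0.02,0.018,0,0,0],[0,0,0,0,0,0],[0,0,0,0,0,0],[0,0,0,0,0,0]]}}

```text
t: 2.9
tool_pos: [0.6115, -0.0058, 0.1323]
orientation: [-0.052, 0.705, 0.052, 0.706]
ft_force: [-0.5, 0.8, 0.5]
width: 0.0455
```

Run:
```python
from h import *
o=env.get_obs(); cm=cam('wrist',o); im=snap('wrist','w2.png')
np.savez('w2.npz',p=o['tool_pos'],q=o['orientation'])
D=[0.5429,0.0487,1.7171]
rows(dock2w((-65,-59,26),D)[0],D[2]-np.pi/2,8,o); print(o['ft_force'],o['qvel'].round(3))
P=[(-15,-135,12),(-115,-135,12),(-15,-42,12),(-65,-85,35),(-65,-85+119-24,22),(-65,-59,58),(-65,-45,58),(-65,-73,58),(-53,10,22),(-77,10,22)]
for a,b in zip(P,w2pix(cm,dock2w(P,D))): print(a,(b*800/512).round(1))
cv2.imwrite('pics/w2b.png',cv2.resize(im,(800,600),interpolation=cv2.INTER_CUBIC)[:,:,::-1])
```

```text
at [ 0.6115 -0.0058  0.1323] yaw 8.42 row x8: [0.1107, -0.0011, -0.001, 0.0, 0.0001, -0.0] |d|mm 13.3 q [-0.11  0.53  0.06  1.93 -0.05  0.68  1.7 ] t 2.9
[-0.46788202  0.84783694  0.4852865 ] [ 0.004 -0.023  0.006 -0.022  0.002 -0.006  0.001]
(-15, -135, 12) [460.7 373.7]
(-115, -135, 12) [331.8 373.7]
(-15, -42, 12) [466.8 255.6]
(-65, -85, 35) [396.1 324. ]
(-65, 10, 22) [396.  179.6]
(-65, -59, 58) [396. 298.]
(-65, -45, 58) [396. 276.]
(-65, -73, 58) [396.1 319.3]
(-53, 10, 22) [414.6 179.6]
(-77, 10, 22) [377.5 179.6]
```

View pics/w2b.png

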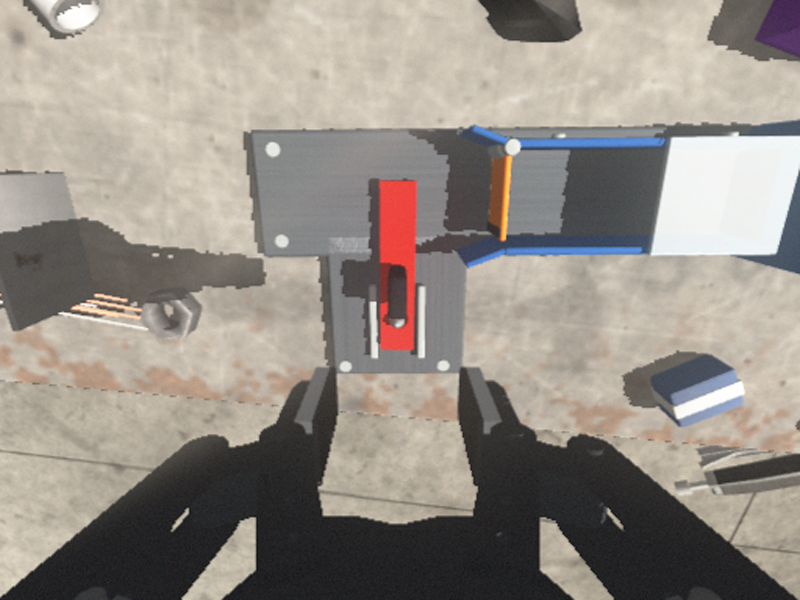

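Call:
{"method": "send_rows", "body": {"deltas": [[0.16,0,0,0,0,0],[0.16,0,-0.005,0,0,0],[0.16,0,-0.005,0,0,0],[0.16,0,0,0,0,0],[0.14,0,0,0,0,0],[0.1,0,0,0,0,0],[0,0,0,0,0,0],[0,0,0,0,0,0]]}}

```text
t: 3.62
tool_pos: [0.6106, -0.007, 0.0264]
orientation: [-0.051, 0.705, 0.051, 0.706]
ft_force: [0.6, -1.1, 0.5]
width: 0.0456
```

Call:
{"method": "send_rows", "body": {"deltas": [[0,0,0,0,0,0],[0,0,0,0,0,0],[0,0,0,0,0,0],[0,0,0,0,0,0],[0,0,0,0,0,0],[0,0,0,0,0,0],[0,0,0,0,0,0]], "jaw": 255, "grip_force": 70}}

```text
t: 4.2
tool_pos: [0.6104, -0.0073, 0.0261]
orientation: [-0.051, 0.705, 0.051, 0.706]
ft_force: [-0.6, 0.6, 3.5]
width: -0.0
```

Run:
```python
from h import *
o=env.get_obs(); rows([.6102,-.006,.027],np.radians(8.4),4,o); print(o['ft_force'],o['width'],o['wrist_torque'])
im=snap('wrist','w3.png')
```

```text
at [ 0.6104 -0.0073  0.0261] yaw 8.33 row x4: [-0.002, 0.0028, 0.0001, -0.0001, 0.0001, 0.0] |d|mm 0.4 q [-0.09  0.68  0.05  1.98 -0.06  0.48  1.71] t 4.2
[-0.55497182  0.61594859  3.48921273] -3.0117357915603117e-05 [-0.0191694   0.14288203  0.02151663]
```

View pics/w3.png

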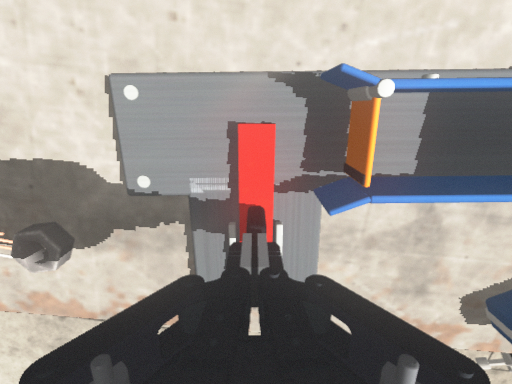

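Run:
```python
import cv2
c=cv2.imread('pics/w3.png')[180:300,200:320]
c=cv2.convertScaleAbs(c,alpha=1.8,beta=20)
cv2.imwrite('pics/w3c.png',cv2.resize(c,None,fx=5,fy=5,interpolation=cv2.INTER_CUBIC))
```

```text
(no output)
```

View pics/w3c.png

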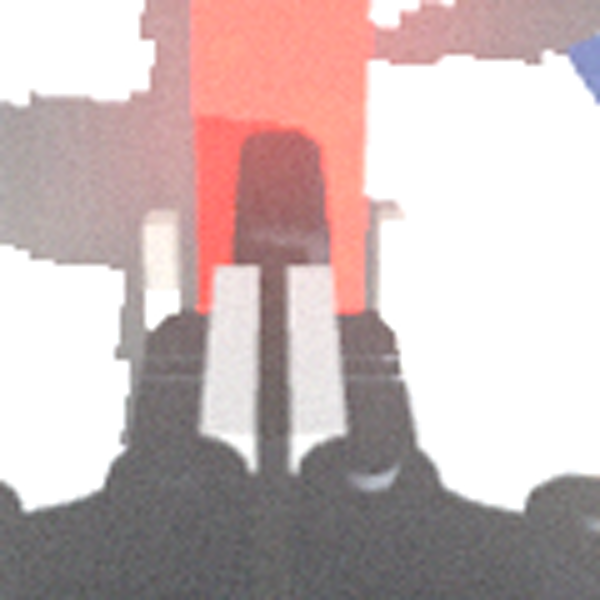

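Run:
```python
from h import *
o=env.get_obs(); cm=cam('wrist',o); D=[0.5429,0.0487,1.7171]
P=[(-65,-85,35),(-65,10,22),(-65,-45,22),(-65,-45,58),(-65,-73,58),(-71,-45,58),(-59,-45,58),(-50,-62,19),(-80,-62,19)]
for a,b in zip(P,w2pix(cm,dock2w(P,D))): print(a,((b-[200,180])*5).round(0),b.round(1))
A=R.from_quat(o['orientation']).as_matrix()
for v in [(0,0,0),(-.019,0,0),(0,0,-.011),(0,0,.011),(-.03,0,-.011)]: print(v,((w2pix(cm,o['tool_pos']+A@np.array(v))-[200,180])*5).round(0))
```

```text
(-65, -85, 35) [276. 416.] [255.2 263.2]
(-65, 10, 22) [ 275. -286.] [255.  122.7]
(-65, -45, 22) [276. 117.] [255.1 203.4]
(-65, -45, 58) [277. 224.] [255.3 224.9]
(-65, -73, 58) [277. 435.] [255.3 266.9]
(-71, -45, 58) [225. 224.] [244.9 224.9]
(-59, -45, 58) [329. 224.] [265.7 224.8]
(-50, -62, 19) [378. 219.] [275.6 223.8]
(-80, -62, 19) [173. 219.] [234.7 223.9]
(0, 0, 0) [274. 217.]
(-0.019, 0, 0) [274. 279.]
(0, 0, -0.011) [274. 144.]
(0, 0, 0.011) [274. 288.]
(-0.03, 0, -0.011) [275. 237.]
```

Call:
{"method": "send_rows", "body": {"deltas": [[0,0,0,0,0,0],[0,0,0,0,0,0]]}}

```text
t: 4.42
tool_pos: [0.6103, -0.0073, 0.0261]
orientation: [-0.051, 0.705, 0.051, 0.706]
ft_force: [-0.2, -0.3, 6.1]
width: -0.0001
```

The shut fingers sit on top of the fin: pad bottoms are at crop row 265, which fits a height of about 58 mm. So the real finger ends seem to lie about 32 mm behind the stated TCP. I'll open the jaws and go down in small steps while watching the force.

Call:
{"method": "send_rows", "body": {"deltas": [[-0.04,0,0,0,0,0],[0,0,0,0,0,0],[0,0,0,0,0,0],[0,0,0,0,0,0],[0,0,0,0,0,0],[0,0,0,0,0,0]], "jaw": 130}}

```text
t: 4.92
tool_pos: [0.6097, -0.0073, 0.03]
orientation: [-0.051, 0.705, 0.051, 0.705]
ft_force: [-0.2, -0.2, 1.0]
width: 0.0421
```

Call:
{"method": "send_rows", "body": {"deltas": [[0.04,0,0,0,0,0],[0.03,0,0,0,0,0],[0.02,0,0,0,0,0],[0,0,0,0,0,0],[0,0,0,0,0,0]]}}

```text
t: 5.33
tool_pos: [0.6096, -0.0073, 0.019]
orientation: [-0.051, 0.706, 0.051, 0.705]
ft_force: [-0.3, 0.2, -1.3]
width: 0.0417
```

Call:
{"method": "send_rows", "body": {"deltas": [[0.04,0,0,0,0,0],[0.02,0,0,0,0,0],[0.02,0,0,0,0,0],[0,0,0,0,0,0],[0,0,0,0,0,0]]}}

```text
t: 5.75
tool_pos: [0.6098, -0.0073, 0.0096]
orientation: [-0.051, 0.705, 0.051, 0.705]
ft_force: [0.2, -0.6, 0.0]
width: 0.0422
```

Run:
```python
from h import *
o=env.get_obs(); print(o['tool_pos'],o['ft_force'])
im=snap('wrist','w4.png')
c=cv2.convertScaleAbs(im[:,:,::-1],alpha=1.6,beta=20)[170:320,150:360]
cv2.imwrite('pics/w4c.png',cv2.resize(c,None,fx=3.8,fy=3.8,interpolation=cv2.INTER_CUBIC))
```

```text
[ 0.60977815 -0.00734199  0.00962709] [ 0.21279596 -0.58255881  0.03597498]
```

View pics/w4c.png

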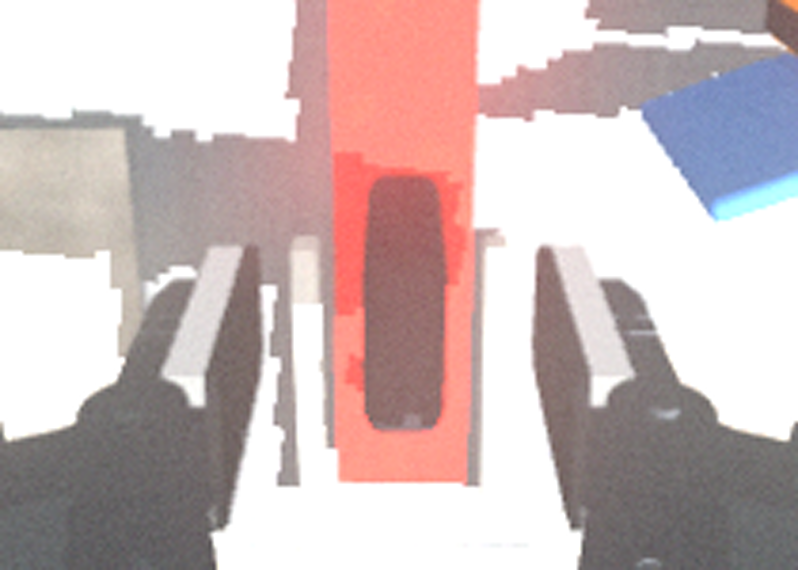

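The picture confirms it: the jaws straddle the fin with their tips well above the bar, and nothing touches at TCP z = 9.6 mm. I'll go down another 10 mm and close.

Call:
{"method": "send_rows", "body": {"deltas": [[0.04,0,0,0,0,0],[0.02,0,0,0,0,0],[0.02,0,0,0,0,0],[0,0,0,0,0,0],[0,0,0,0,0,0]]}}

```text
t: 6.22
tool_pos: [0.6097, -0.0073, -0.0]
orientation: [-0.051, 0.705, 0.051, 0.705]
ft_force: [-0.6, -1.2, -0.1]
width: 0.0421
```

Call:
{"method": "send_rows", "body": {"deltas": [[0,0,0,0,0,0],[0,0,0,0,0,0],[0,0,0,0,0,0],[0,0,0,0,0,0],[0,0,0,0,0,0],[0,0,0,0,0,0]], "jaw": 255, "grip_force": 70}}

```text
t: 6.72
tool_pos: [0.6101, -0.0071, 0.0004]
orientation: [-0.051, 0.705, 0.051, 0.705]
ft_force: [-0.3, 1.1, 1.4]
width: 0.0106
```

Run:
```python
from h import *
o=env.get_obs(); print(o['tool_pos'],o['ft_force'],o['wrist_torque'],o['width'])
rows([.61,-.007,.07],np.radians(8.38),4,o)
```

```text
[ 6.10106971e-01 -7.13412906e-03  4.21059451e-04] [-0.27824332  1.0582636   1.38213277] [ 0.05291733 -0.03190094  0.00123723] 0.010584720559012344
at [ 6.101e-01 -7.100e-03  4.000e-04] yaw 8.34 row x4: [-0.145, 0.0003, -0.0001, -0.0001, 0.0, -0.0] |d|mm 17.4 q [-0.09  0.72  0.04  1.99 -0.06  0.43  1.71] t 6.7167
```

Run:
```python
from h import *
o=env.get_obs(); o2=dict(o); o2['tool_pos']=np.array([0.60978,-0.00734,0.00963]); cm=cam('wrist',o2)
A=R.from_quat(o['orientation']).as_matrix()
for uv,z in [((405/3.8+150,178/3.8+170),.058),((405/3.8+150,428/3.8+170),.058),((404/3.8+150,482/3.8+170),.022)]:
    X=pix2w(cm,uv,z); print(X.round(4),((A.T@(X-o2['tool_pos']))*1000).round(1))
```

```text
[ 0.5845 -0.0102  0.058 ] [-48.4   0.8 -25.4]
[ 0.6232 -0.0045  0.058 ] [-48.4   0.9  13.7]
[0.6611 0.0013 0.022 ] [-12.3   1.1  52.1]
```

Call:
{"method": "send_rows", "body": {"deltas": [[-0.05,0,0,0,0,0],[-0.1,0,0,0,0,0],[-0.1,0,0,0,0,0],[-0.1,0,0,0,0,0],[-0.1,0,0,0,0,0],[-0.02,0,0,0,0,0],[0,0,0,0,0,0],[0,0,0,0,0,0]]}}

```text
t: 7.38
tool_pos: [0.6099, -0.0073, 0.0571]
orientation: [-0.051, 0.705, 0.051, 0.705]
ft_force: [-0.6, 0.1, -2.2]
width: 0.0106
```

Run:
```python
from h import *
o=env.get_obs(); print(o['ft_force'],o['width'])
z=np.array([np.cos(.1463),np.sin(.1463),0])
T=np.array([.6101,-.0071,0]); p=T+2*.026*z; p[2]=.0569; print(p)
rows(p,np.radians(8.38-180),28,o,rel=1.0)
```

```text
[-0.61309151  0.06605834 -2.2270241 ] 0.010578284233966456
[6.61544496e-01 4.80490576e-04 5.69000000e-02]
at [ 0.6099 -0.0073  0.0571] yaw 8.33 row x28: [0.0001, 0.0243, 0.0013, 0.0357, 0.0, 0.0] |d|mm 2.9 q [-0.1   0.64  0.05  1.97 -0.06  0.54  1.71] t 7.3833
```

Call:
{"method": "send_rows", "body": {"deltas": [[0,0.0248,0.0013,0.0357,0,0],[0,0.0248,0.0013,0.0357,0,0],[0,0.0248,0.0013,0.0357,0,0],[0,0.0248,0.0013,0.0357,0,0],[0,0.0248,0.0013,0.0357,0,0],[0,0.0248,0.0013,0.0357,0,0],[0,0.0248,0.0013,0.0357,0,0],[0,0.0248,0.0013,0.0357,0,0]]}}

```text
t: 8.05
tool_pos: [0.6159, 0.0151, 0.0557]
orientation: [0.261, 0.658, -0.262, 0.656]
ft_force: [-0.1, 1.0, -2.2]
width: 0.0108
```

Call:
{"method": "send_rows", "body": {"deltas": [[0,0.0248,0.0013,0.0357,0,0],[0,0.0248,0.0013,0.0357,0,0],[0,0.0248,0.0013,0.0357,0,0],[0,0.0248,0.0013,0.0357,0,0],[0,0.0248,0.0013,0.0357,0,0],[0,0.0248,0.0013,0.0357,0,0],[0,0.0248,0.0013,0.0357,0,0],[0,0.0248,0.0013,0.0357,0,0]]}}

```text
t: 8.72
tool_pos: [0.6375, 0.0238, 0.0556]
orientation: [-0.52, -0.479, 0.521, -0.478]
ft_force: [-1.0, -0.1, -1.6]
width: 0.0108
```

Call:
{"method": "send_rows", "body": {"deltas": [[0,0.0248,0.0013,0.0357,0,0],[0,0.0248,0.0013,0.0357,0,0],[0,0.0248,0.0013,0.0357,0,0],[0,0.0248,0.0013,0.0357,0,0],[0,0.0248,0.0013,0.0357,0,0],[0,0.0248,0.0013,0.0357,0,0],[0,0.0248,0.0013,0.0357,0,0],[0,0.0248,0.0013,0.0357,0,0]]}}

```text
t: 9.38
tool_pos: [0.6575, 0.0123, 0.0555]
orientation: [-0.676, -0.206, 0.677, -0.205]
ft_force: [0.5, -0.8, -1.5]
width: 0.0104
```

Call:
{"method": "send_rows", "body": {"deltas": [[0,0.0248,0.0013,0.0357,0,0],[0,0.0248,0.0013,0.0357,0,0],[0,0.0248,0.0013,0.0357,0,0],[0,0.0248,0.0013,0.0357,0,0],[0,0,0,0,0,0],[0,0,0,0,0,0],[0,0,0,0,0,0],[0,0,0,0,0,0]]}}

```text
t: 10.05
tool_pos: [0.6622, 0.0012, 0.0563]
orientation: [-0.705, -0.053, 0.705, -0.052]
ft_force: [0.0, -0.5, -1.9]
width: 0.0108
```

Run:
```python
from h import *
o=env.get_obs(); print(o['ft_force'],o['width'])
rows([.6625,.0007,.040],np.radians(8.35-180),4,o)
im=snap('top','t2.png')
cv2.imwrite('pics/t2c.png',cv2.resize(im[120:220,190:320],None,fx=6,fy=6,interpolation=cv2.INTER_CUBIC)[:,:,::-1])
```

```text
[ 0.01785372 -0.46771581 -1.88776471] 0.010760629839818273
at [0.6622 0.0012 0.0563] yaw -171.48 row x4: [0.034, 0.0011, -0.0004, 0.0002, 0.0, 0.0001] |d|mm 4.1 q [-0.61  0.89  0.89  1.87 -0.93  0.86 -0.66] t 10.05
```

Call:
{"method": "send_rows", "body": {"deltas": [[0.1,0.004,0,0,0,0],[0.1,0,0,0,0,0],[0.03,0,0,0,0,0],[0,0,0,0,0,0],[0.04,0,0,0,0,0],[0.04,0,0,0,0,0],[0,0,0,0,0,0]]}}

```text
t: 10.68
tool_pos: [0.6621, 0.0003, 0.0185]
orientation: [-0.705, -0.052, 0.706, -0.052]
ft_force: [-1.0, 1.3, -2.1]
width: 0.0109
```

Call:
{"method": "send_rows", "body": {"deltas": [[0.03,0,0,0,0,0],[0.03,0,0,0,0,0],[0,0,0,0,0,0]]}}

```text
t: 10.93
tool_pos: [0.6622, 0.0004, 0.0116]
orientation: [-0.705, -0.052, 0.705, -0.052]
ft_force: [-0.2, 0.3, -2.1]
width: 0.0108
```

Call:
{"method": "send_rows", "body": {"deltas": [[0.02,0,0,0,0,0],[0.02,0,0,0,0,0],[0.02,0,0,0,0,0],[0,0,0,0,0,0]]}}

```text
t: 11.27
tool_pos: [0.6622, 0.0003, 0.0045]
orientation: [-0.705, -0.052, 0.705, -0.052]
ft_force: [-0.2, 0.1, -3.2]
width: 0.0103
```

Call:
{"method": "send_rows", "body": {"deltas": [[0.02,0,0,0,0,0],[0.015,0,0,0,0,0],[0,0,0,0,0,0]]}}

```text
t: 11.52
tool_pos: [0.6626, 0.0001, 0.0006]
orientation: [-0.705, -0.052, 0.705, -0.052]
ft_force: [0.4, -0.8, -1.7]
width: 0.0107
```

Call:
{"method": "send_rows", "body": {"deltas": [[0,0,0,0,0,0],[0,0,0,0,0,0],[0,0,0,0,0,0],[0,0,0,0,0,0],[0,0,0,0,0,0],[0,0,0,0,0,0]], "jaw": 130}}

```text
t: 12.02
tool_pos: [0.6627, 0.0001, 0.001]
orientation: [0.705, 0.052, -0.705, 0.052]
ft_force: [0.8, -0.0, -0.1]
width: 0.0422
```

Call:
{"method": "send_rows", "body": {"deltas": [[-0.3,0,0,0,0,0],[-0.3,0,0,0,0,0],[-0.3,0,0,0,0,0],[-0.3,0,0,0,0,0],[-0.3,0,0,0,0,0],[-0.3,0,0,0,0,0]], "jaw": 0}}

```text
t: 12.52
tool_pos: [0.6621, 0.0, 0.2186]
orientation: [-0.705, -0.052, 0.705, -0.052]
ft_force: [0.8, 0.2, 0.2]
width: 0.0856
```

Run:
```python
from h import *
o=env.get_obs(); print(o['ft_force'],o['width'])
for z in (130,): rows([.512,.402,.22],np.radians(17),16,o)
for y in (17,-163): rows([.50,.40,.22],np.radians(y),16,o)
```

```text
[0.84164113 0.22743583 0.2455541 ] 0.08556103035904078
at [0.6621 0.     0.2186] yaw -171.63 row x16: [-0.0007, 0.0142, 0.3344, 0.0595, 0.0, -0.0] |d|mm 40.2 q [-0.71  0.73  1.07  1.77 -0.72  1.09 -0.81] t 12.5167
at [0.6621 0.     0.2186] yaw -171.63 row x16: [-0.0007, 0.0236, 0.3358, 0.0595, 0.0, -0.0] |d|mm 40.4 q [-0.71  0.73  1.07  1.77 -0.72  1.09 -0.81] t 12.5167
at [0.6621 0.     0.2186] yaw -171.63 row x16: [-0.0007, -0.2218, 0.0377, -0.003, 0.0, 0.0] |d|mm 27.0 q [-0.71  0.73  1.07  1.77 -0.72  1.09 -0.81] t 12.5167
```

Call:
{"method": "send_rows", "body": {"deltas": [[0,-0.222,0.038,-0.003,0,0],[0,-0.222,0.038,-0.003,0,0],[0,-0.222,0.038,-0.003,0,0],[0,-0.222,0.038,-0.003,0,0],[0,-0.222,0.038,-0.003,0,0],[0,-0.222,0.038,-0.003,0,0],[0,-0.222,0.038,-0.003,0,0],[0,-0.222,0.038,-0.003,0,0]]}}

```text
t: 13.18
tool_pos: [0.5878, 0.2045, 0.2169]
orientation: [-0.703, -0.079, 0.703, -0.078]
ft_force: [0.5, 0.1, -0.5]
width: 0.0853
```

Call:
{"method": "send_rows", "body": {"deltas": [[0,-0.222,0.038,-0.003,0,0],[0,-0.222,0.038,-0.003,0,0],[0,-0.222,0.038,-0.003,0,0],[0,-0.222,0.038,-0.003,0,0],[0,-0.222,0.038,-0.003,0,0],[0,-0.222,0.038,-0.003,0,0],[0,-0.222,0.038,-0.003,0,0],[0,-0.222,0.038,-0.003,0,0]]}}

```text
t: 13.85
tool_pos: [0.4987, 0.4014, 0.2169]
orientation: [-0.699, -0.105, 0.699, -0.105]
ft_force: [0.5, -0.4, -0.4]
width: 0.0855
```

Call:
{"method": "send_rows", "body": {"deltas": [[0,0,0,0,0,0],[0,0,0,0,0,0],[0,0,0,0,0,0],[0,0,0,0,0,0]]}}

```text
t: 14.18
tool_pos: [0.5003, 0.3984, 0.2172]
orientation: [0.7, 0.104, -0.699, 0.104]
ft_force: [-0.1, -0.2, 0.5]
width: 0.0855
```

Run:
```python
from h import *
o=env.get_obs(); cm=cam('wrist',o); im=snap('wrist','w5.png')
rows([.512,.402,.22],np.radians(-163),4,o)
np.savez('w5.npz',p=o['tool_pos'],q=o['orientation'])
t=snap('top','t3.png')
c1=cv2.resize(t[140:215,200:300],None,fx=4,fy=4,interpolation=cv2.INTER_CUBIC)
c=np.zeros((600,800,3),np.uint8); c[:300,:400]=c1; w=cv2.resize(im,(400,300),interpolation=cv2.INTER_AREA)
# wrist crop 2x: region rows 0..300 cols 100..500
c[:300,400:]=w; c2=cv2.resize(im[0:150,110:510],(800,300),interpolation=cv2.INTER_CUBIC); c[300:]=c2
cv2.imwrite('pics/m5.png',c[:,:,::-1])
```

```text
at [0.5003 0.3984 0.2172] yaw -163.11 row x4: [-0.0058, 0.0, -0.0255, -0.0002, -0.0, -0.0001] |d|mm 3.1 q [-1.43  0.74  1.13  1.82 -0.75  1.09 -1.29] t 14.1833
```

View pics/m5.png

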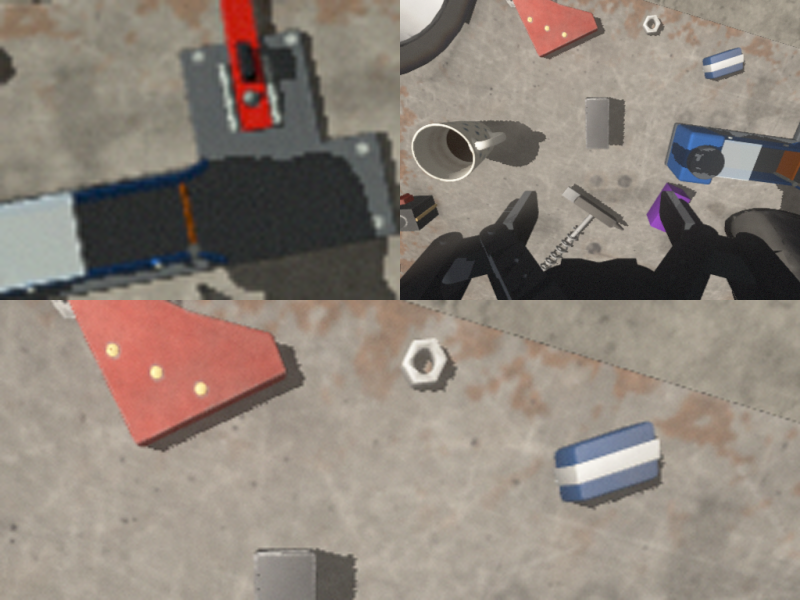

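Run:
```python
from h import *
im=cv2.imread('pics/w5.png'); z=np.load('w5.npz'); o=dict(tool_pos=z['p'],orientation=z['q']); cm=cam('wrist',o)
g=cv2.cvtColor(im,cv2.COLOR_BGR2GRAY); hsv=cv2.cvtColor(im,cv2.COLOR_BGR2HSV)
for r in(135,150,165,180): print(r,g[r,225:295:2].tolist())
for c in(246,254,262): print(c,g[115:200:2,c].tolist())
print(hsv[160,225:295:3,1].tolist())
D=[0.5424,0.0496,1.717]
```

```text
135 [160, 155, 157, 162, 163, 162, 155, 149, 147, 145, 142, 139, 139, 137, 132, 129, 130, 123, 125, 121, 118, 118, 86, 85, 83, 86, 84, 87, 85, 84, 87, 89, 171, 169, 163]
150 [160, 169, 173, 165, 161, 158, 156, 149, 143, 139, 139, 131, 129, 129, 127, 124, 123, 123, 123, 120, 121, 118, 88, 82, 84, 86, 84, 87, 83, 85, 85, 168, 164, 167, 165]
165 [165, 167, 165, 161, 165, 168, 157, 143, 133, 135, 131, 128, 127, 124, 124, 122, 120, 121, 117, 115, 122, 101, 86, 86, 85, 82, 80, 83, 78, 82, 83, 152, 159, 164, 160]
180 [157, 158, 168, 168, 161, 156, 165, 151, 135, 131, 130, 130, 129, 126, 123, 122, 120, 121, 115, 114, 118, 90, 84, 81, 84, 90, 87, 86, 80, 81, 115, 152, 150, 156, 158]
246 [164, 165, 163, 163, 164, 128, 173, 141, 140, 141, 142, 142, 141, 137, 135, 135, 135, 135, 137, 135, 131, 132, 132, 130, 132, 129, 129, 129, 129, 126, 127, 128, 130, 131, 131, 133, 130, 146, 164, 163, 166, 173, 171]
254 [158, 158, 155, 159, 159, 145, 156, 132, 130, 131, 130, 131, 132, 127, 128, 128, 125, 125, 126, 124, 123, 123, 125, 119, 124, 122, 122, 121, 121, 121, 121, 120, 125, 120, 122, 122, 124, 134, 154, 159, 166, 165, 165]
262 [165, 162, 157, 160, 160, 156, 146, 124, 126, 126, 124, 119, 120, 118, 121, 120, 124, 126, 123, 121, 121, 124, 116, 119, 118, 118, 117, 118, 118, 121, 117, 119, 111, 116, 118, 119, 116, 128, 163, 170, 170, 172, 172]
[33, 32, 31, 30, 21, 19, 18, 17, 16, 18, 16, 19, 18, 21, 18, 28, 21, 32, 32, 35, 33, 29, 32, 27]
```

Run:
```python
from h import *
z=np.load('w5.npz'); o=dict(tool_pos=z['p'],orientation=z['q']); cm=cam('wrist',o)
C=np.array([pix2w(cm,u,.04) for u in((239,127.5),(267.7,127.5),(265.7,189),(240.2,189))]); print(C.round(4))
print(np.linalg.norm(np.diff(C,axis=0,append=C[:1]),axis=1).round(4))
m=C.mean(0); a=(C[2]+C[3]-C[0]-C[1])/2; yaw=np.arctan2(a[1],a[0]); print(m.round(4),np.degrees(yaw))
o=env.get_obs(); print(o['tool_pos'])
rows([m[0],m[1],-.012+.06],yaw,8,o)
```

```text
[[0.5456 0.4317 0.04  ]
 [0.5561 0.3969 0.04  ]
 [0.4777 0.3747 0.04  ]
 [0.4677 0.4079 0.04  ]]
[0.0364 0.0815 0.0347 0.0815]
[0.5118 0.4028 0.04  ] -163.59503296173472
[0.50035651 0.39854266 0.2172166 ]
at [0.5004 0.3985 0.2172] yaw -163.13 row x8: [0.1763, -0.0009, -0.0126, 0.0003, -0.0, -0.0] |d|mm 21.2 q [-1.43  0.74  1.13  1.82 -0.75  1.09 -1.29] t 14.2833
```

Call:
{"method": "send_rows", "body": {"deltas": [[0.29,0,-0.02,0.002,0,0],[0.29,0,-0.02,0,0,0],[0.29,-0.007,-0.02,0,0,0],[0.29,0,-0.02,0,0,0],[0.29,0,-0.02,0,0,0],[0.27,0,0,0,0,0],[0.1,0,0,0,0,0],[0,0,0,0,0,0]]}}

```text
t: 14.95
tool_pos: [0.5091, 0.4027, -0.0044]
orientation: [-0.698, -0.101, 0.702, -0.103]
ft_force: [-0.7, 0.5, -0.1]
width: 0.0853
```

Run:
```python
from h import *
o=env.get_obs(); rows([.5118,.4028,-.02],np.radians(-163.6),2,o); print(o['ft_force'])
ct=cam('top'); o2=dict(tool_pos=np.array([0.6013,-0.0004,0.2507]),orientation=R.from_matrix(Rdown(np.radians(8.39))).as_quat())
cw=cam('wrist',o2); z=np.load('w2.npz'); c2=cam('wrist',dict(tool_pos=z['p'],orientation=z['q']))
from scipy.optimize import least_squares
obs=[(ct,((397+.5)*.64-.5,(334+.5)*.64-.5)),(cw,(485*.64,105*.64))]
r=least_squares(lambda X:np.r_[tuple(w2pix(c,X)-u for c,u in obs)],[.5,0,.1]); print(r.x,r.fun)
```

```text
at [ 0.5091  0.4027 -0.0044] yaw -163.4 row x2: [0.0648, 0.0028, -0.0111, 0.0006, 0.0009, -0.0003] |d|mm 7.9 q [-1.27  0.97  0.86  1.91 -1.05  0.8  -1.08] t 14.95
[-0.66962566  0.52375284 -0.08555397]
[0.4805979  0.03452919 0.14728817] [-3.70404422 -1.98079571 -1.08165245 -0.83016977]
```

Call:
{"method": "send_rows", "body": {"deltas": [[0,0,0,0,0,0],[0,0,0,0,0,0]]}}

```text
t: 15.12
tool_pos: [0.5128, 0.4046, 0.0007]
orientation: [0.701, 0.103, -0.698, 0.102]
ft_force: [-0.6, 0.2, 0.2]
width: 0.0854
```

Call:
{"method": "send_rows", "body": {"deltas": [[0.08,0.006,0.006,0,0,0],[0.06,0.006,0.006,0,0,0],[0.03,0,0,0,0,0],[0,0,0,0,0,0],[0,0,0,0,0,0]]}}

```text
t: 15.53
tool_pos: [0.5096, 0.4028, -0.0221]
orientation: [-0.699, -0.103, 0.7, -0.103]
ft_force: [0.6, -0.3, 0.1]
width: 0.0859
```

Call:
{"method": "send_rows", "body": {"deltas": [[0,0,0,0,0,0],[0,0,0,0,0,0],[0,0,0,0,0,0],[0,0,0,0,0,0],[0,0,0,0,0,0],[0,0,0,0,0,0]], "jaw": 255, "grip_force": 60}}

```text
t: 16.03
tool_pos: [0.5102, 0.4031, -0.0215]
orientation: [0.7, 0.103, -0.699, 0.102]
ft_force: [-0.8, 1.6, 2.8]
width: 0.0393
```

Run:
```python
from h import *
o=env.get_obs(); print(o['ft_force'],o['width']); rows([.5118,.4028,.13],np.radians(-163.6),5,o)
```

```text
[-0.7539902   1.63171922  2.76917736] 0.03933638850742101
at [ 0.5102  0.4031 -0.0215] yaw -163.31 row x5: [-0.2525, 0.0012, -0.0025, 0.0003, -0.0001, 0.0] |d|mm 30.3 q [-1.26  0.99  0.83  1.92 -1.09  0.77 -1.06] t 16.0333
```

Call:
{"method": "send_rows", "body": {"deltas": [[-0.1,0,0,0,0,0],[-0.25,0,0,0,0,0],[-0.25,0,0,0,0,0],[-0.25,0,0,0,0,0],[-0.25,0,0,0,0,0],[-0.15,0,0,0,0,0],[0,0,0,0,0,0],[0,0,0,0,0,0]]}}

```text
t: 16.7
tool_pos: [0.5094, 0.4027, 0.1283]
orientation: [0.7, 0.103, -0.7, 0.102]
ft_force: [-0.4, 0.3, -4.9]
width: 0.0393
```

Run:
```python
from h import *
o=env.get_obs(); print(o['ft_force'],o['width']); D=[0.5429,0.0487,1.7171]
p=dock2w((-85,0,130),D)[0]; print(p); rows(p,D[2]-np.pi,24,o)
```

```text
[-0.40479025  0.33285904 -4.92133725] 0.03928969491308169
[ 0.5552915  -0.03539192  0.13      ]
at [0.5094 0.4027 0.1283] yaw -163.31 row x24: [-0.0006, 0.1075, 0.1274, -0.0189, -0.0, 0.0] |d|mm 20.0 q [-1.36  0.83  1.02  1.87 -0.87  0.97 -1.21] t 16.7
```

Call:
{"method": "send_rows", "body": {"deltas": [[-0.04,0,0,-0.038,0,0],[-0.04,0,0,-0.038,0,0],[-0.04,0,0,-0.038,0,0],[-0.04,0,0,-0.038,0,0],[-0.04,0,0,-0.038,0,0],[-0.04,0,0,-0.038,0,0],[-0.04,0,0,-0.038,0,0],[-0.04,0,0,-0.038,0,0]]}}

```text
t: 17.37
tool_pos: [0.5076, 0.4019, 0.1637]
orientation: [-0.571, -0.414, 0.575, -0.414]
ft_force: [-0.3, -0.5, -3.9]
width: 0.0389
```

Call:
{"method": "send_rows", "body": {"deltas": [[0,0,0,-0.038,0,0],[0,0,0,-0.038,0,0],[0,0,0,-0.038,0,0],[0,0,0,-0.038,0,0],[0,0,0,0,0,0],[0,0,0,0,0,0]]}}

```text
t: 17.87
tool_pos: [0.5083, 0.4019, 0.1645]
orientation: [0.46, 0.537, -0.462, 0.536]
ft_force: [-0.2, -0.9, -3.9]
width: 0.0392
```

Run:
```python
from h import *
o=env.get_obs(); print(o['ft_force'],o['width']); D=[0.5429,0.0487,1.7171]
p=dock2w((-85,0,160),D)[0]; rows(p,D[2]-np.pi,16,o)
```

```text
[-0.20382851 -0.88325052 -3.92555921] 0.039234250033305926
at [0.5083 0.4019 0.1645] yaw -81.41 row x16: [0.0025, -0.0094, 0.2289, 0.0001, 0.0, 0.0001] |d|mm 27.5 q [-1.19  0.63  0.69  1.84 -0.52  0.87 -0.1 ] t 17.8667
```

Call:
{"method": "send_rows", "body": {"deltas": [[0,-0.0094,0.229,0,0,0],[0,-0.0094,0.229,0,0,0],[0,-0.0094,0.229,0,0,0],[0,-0.0094,0.229,0,0,0],[0,-0.0094,0.229,0,0,0],[0,-0.0094,0.229,0,0,0],[0,-0.0094,0.229,0,0,0],[0,-0.0094,0.229,0,0,0]]}}

```text
t: 18.53
tool_pos: [0.5336, 0.1826, 0.1655]
orientation: [0.46, 0.536, -0.462, 0.536]
ft_force: [0.5, -0.9, -3.9]
width: 0.0394
```

Call:
{"method": "send_rows", "body": {"deltas": [[0,-0.0094,0.229,0,0,0],[0,-0.0094,0.229,0,0,0],[0,-0.0094,0.229,0,0,0],[0,-0.0094,0.229,0,0,0],[0,-0.0094,0.229,0,0,0],[0,-0.0094,0.229,0,0,0],[0,-0.0094,0.229,0,0,0],[0,-0.0094,0.229,0,0,0]]}}

```text
t: 19.2
tool_pos: [0.5582, -0.0357, 0.1656]
orientation: [0.461, 0.536, -0.462, 0.536]
ft_force: [0.5, 0.4, -4.5]
width: 0.0391
```

Call:
{"method": "send_rows", "body": {"deltas": [[0.2,0,0,0,0,0],[0.2,0,0,0,0,0],[0.2,0,0,0,0,0],[0,0,0,0,0,0],[0,0,0,0,0,0],[0,0,0,0,0,0]]}}

```text
t: 19.7
tool_pos: [0.5595, -0.0349, 0.0949]
orientation: [0.461, 0.536, -0.461, 0.537]
ft_force: [0.9, -0.3, -4.1]
width: 0.0392
```

Run:
```python
from h import *
o=env.get_obs(); print(o['ft_force'],o['width']); D=[0.5429,0.0487,1.7171]
p=dock2w((-85,0,-6),D)[0]; rows(p,D[2]-np.pi,8,o)
cm=cam('wrist',o);im=snap('wrist','w6.png')
P=[(-160,-42,12),(-160,42,12),(-15,-42,12),(0,28.5,50),(0,-23.5,50),(-65,-85,35),(-115,-135,12)]
for a,b in zip(P,w2pix(cm,dock2w(P,D))): print(a,(b*1.5625).round(1))
cv2.imwrite('pics/w6b.png',cv2.resize(im,(800,600),interpolation=cv2.INTER_CUBIC)[:,:,::-1])
```

```text
[ 0.88367567 -0.34464481 -4.07744378] 0.039168479437157955
at [ 0.5595 -0.0349  0.0949] yaw -81.31 row x8: [0.1051, -0.0045, -0.0002, 0.0002, 0.0, -0.0] |d|mm 12.6 q [-0.43  0.61  0.58  2.08 -0.57  0.62  0.7 ] t 19.7
(-160, -42, 12) [450.9 398.8]
(-160, 42, 12) [329.5 398.3]
(-15, -42, 12) [461.8 180.9]
(0, 28.5, 50) [330.6 151.3]
(0, -23.5, 50) [436.8 151.8]
(-65, -85, 35) [538.3 273.8]
(-115, -135, 12) [594.9 339.3]
```

View pics/w6b.png

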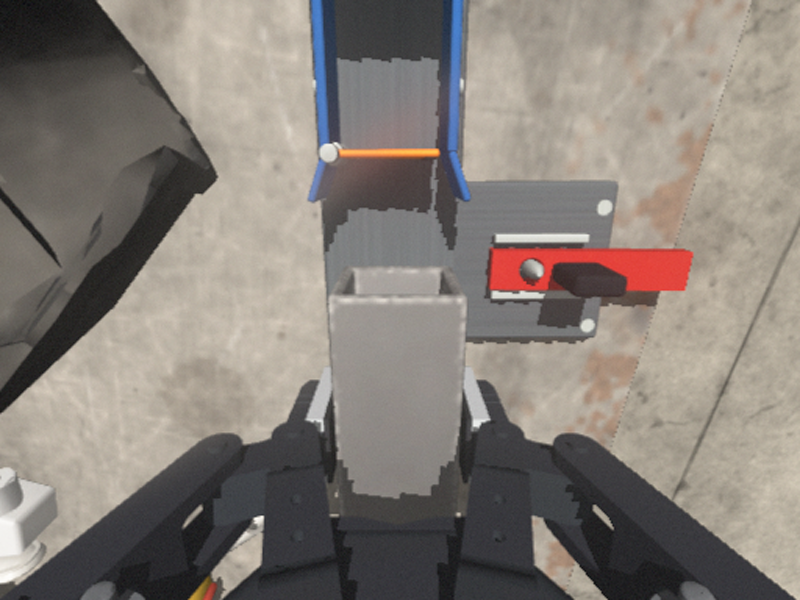

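Call:
{"method": "send_rows", "body": {"deltas": [[0.15,-0.012,0,0,0,0],[0.2,-0.012,0,0,0,0],[0.2,-0.012,0,0,0,0],[0.15,0,0,0,0,0],[0.08,0,0,0,0,0],[0.03,0,0,0,0,0],[0,0,0,0,0,0],[0,0,0,0,0,0]]}}

```text
t: 20.42
tool_pos: [0.556, -0.0355, -0.0016]
orientation: [0.461, 0.536, -0.46, 0.537]
ft_force: [-0.7, 0.2, -3.3]
width: 0.0389
```

Call:
{"method": "send_rows", "body": {"deltas": [[0.02,0,0,0,0,0],[0.01,0,0,0,0,0],[0,0,0,0,0,0]]}}

```text
t: 20.67
tool_pos: [0.5551, -0.0352, -0.0059]
orientation: [0.461, 0.537, -0.46, 0.537]
ft_force: [0.6, 0.1, -4.1]
width: 0.0391
```

Call:
{"method": "send_rows", "body": {"deltas": [[0.02,0,0,0,0,0],[0.01,0,0,0,0,0],[0,0,0,0,0,0]]}}

```text
t: 20.92
tool_pos: [0.555, -0.0351, -0.0095]
orientation: [0.461, 0.537, -0.46, 0.537]
ft_force: [-1.4, 1.1, 1.4]
width: 0.0391
```

Call:
{"method": "send_rows", "body": {"deltas": [[0,0,0,0,0,0],[0,0,0,0,0,0],[0,0,0,0,0,0],[0,0,0,0,0,0]], "jaw": 80}}

```text
t: 21.25
tool_pos: [0.555, -0.0354, -0.0098]
orientation: [0.46, 0.537, -0.46, 0.537]
ft_force: [0.4, 1.1, 0.6]
width: 0.0581
```

Call:
{"method": "send_rows", "body": {"deltas": [[-0.15,0,0,0,0,0],[-0.25,0,0,0,0,0],[-0.25,0,0,0,0,0],[-0.1,0,0,0,0,0],[0,0,0,0,0,0],[0,0,0,0,0,0],[0,0,0,0,0,0]]}}

```text
t: 21.83
tool_pos: [0.5539, -0.0348, 0.0792]
orientation: [0.46, 0.537, -0.46, 0.536]
ft_force: [-0.1, 0.2, -0.3]
width: 0.0586
```

Run:
```python
from h import *
o=env.get_obs(); print(o['ft_force'],o['width']); D=[0.5429,0.0487,1.7171]
cm=cam('wrist',o);im=snap('wrist','w7.png')
rows(dock2w((-160,0,70),D)[0],D[2]-np.pi,4,o)
rows(dock2w((-160,0,-6),D)[0],D[2]-np.pi,4,o)
cv2.imwrite('pics/w7b.png',cv2.resize(im,(800,600),interpolation=cv2.INTER_CUBIC)[:,:,::-1])
P=[(-42.5-0,20,52),(-42.5,-20,52),(-127.5,20,52),(-127.5,-20,52)]
for a,b in zip(P,w2pix(cm,dock2w(P,D))): print(a,(b*1.5625).round(1))
```

```text
[-0.05065421  0.15765594 -0.31966088] 0.05860310720664555
at [ 0.5539 -0.0348  0.0792] yaw -81.21 row x4: [0.0191, 0.0019, 0.158, 0.0006, -0.0, 0.0001] |d|mm 19.1 q [-0.41  0.62  0.56  2.1  -0.6   0.58  0.73] t 21.8333
at [ 0.5539 -0.0348  0.0792] yaw -81.21 row x4: [0.1774, 0.0021, 0.158, 0.0006, -0.0, 0.0001] |d|mm 28.5 q [-0.41  0.62  0.56  2.1  -0.6   0.58  0.73] t 21.8333
(-42.5, 20, 52) [358.4 246. ]
(-42.5, -20, 52) [441.4 246.6]
(-127.5, 20, 52) [361.8 401.2]
(-127.5, -20, 52) [435.4 401.7]
```

View pics/w7b.png

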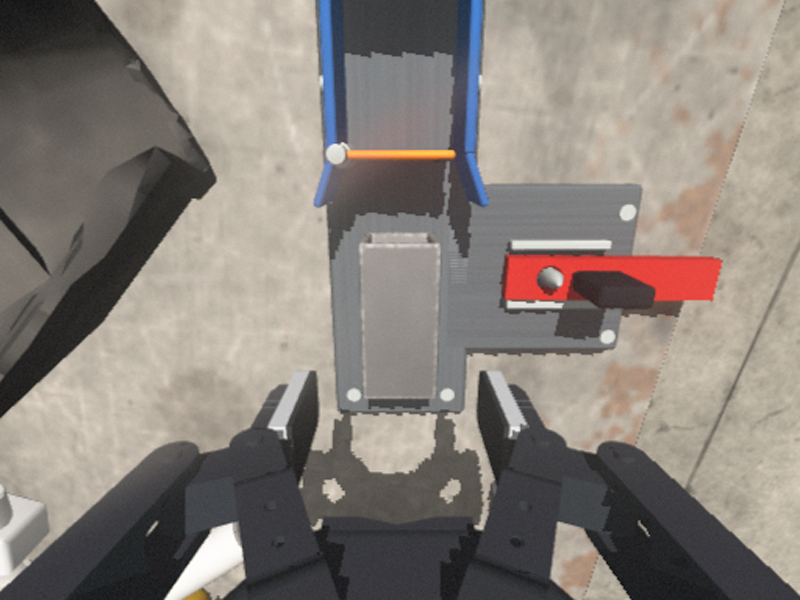

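Call:
{"method": "send_rows", "body": {"deltas": [[0,0.004,0.19,0.0012,0,0],[0,0.004,0.19,0.0012,0,0],[0,0,0.185,0,0,0],[0,0,0,0,0,0],[0.1,0,0,0,0,0],[0.2,0,0,0,0,0],[0.2,0,0,0,0,0],[0.1,0,0,0,0,0]], "jaw": 255, "grip_force": 40}}

```text
t: 22.55
tool_pos: [0.5632, -0.0997, 0.0042]
orientation: [0.461, 0.538, -0.463, 0.533]
ft_force: [0.2, 0.8, 0.4]
width: 0.0002
```

Call:
{"method": "send_rows", "body": {"deltas": [[0,0,0,0,0,0],[0.03,0,0,0,0,0],[0,0,0,0,0,0],[0,0,0,0,0,0]]}}

```text
t: 22.88
tool_pos: [0.5663, -0.1021, 0.0051]
orientation: [0.463, 0.535, -0.462, 0.535]
ft_force: [1.2, 0.0, 0.5]
width: -0.0002
```

Run:
```python
from h import *
o=env.get_obs(); print(o['ft_force'],o['width']); D=[0.5429,0.0487,1.7171]
rows(dock2w((-152,0,3),D)[0],D[2]-np.pi,1,o)
rows(dock2w((50,0,3),D)[0],D[2]-np.pi,24,o)
```

```text
[1.16745893 0.01053283 0.45234556] -0.0002313299665886248
at [ 0.5663 -0.1021  0.0051] yaw -81.66 row x1: [0.0173, -0.0099, -0.005, -0.0002, 0.0001, -0.0004] |d|mm 2.5 q [-0.2   0.74  0.43  2.08 -0.68  0.46  0.9 ] t 22.8833
at [ 0.5663 -0.1021  0.0051] yaw -81.66 row x24: [0.0007, -0.0004, -0.0703, -0.0, 0.0, -0.0] |d|mm 8.4 q [-0.2   0.74  0.43  2.08 -0.68  0.46  0.9 ] t 22.8833
```

Call:
{"method": "send_rows", "body": {"deltas": [[0,-0.01,-0.04,0,0,0],[0,0,-0.06,0,0,0],[0,0,-0.06,0,0,0],[0,0,-0.06,0,0,0],[0,0,-0.06,0,0,0],[0,0,-0.06,0,0,0],[0,0,-0.06,0,0,0],[0,0,-0.06,0,0,0]]}}

```text
t: 23.55
tool_pos: [0.5571, -0.0477, 0.0047]
orientation: [0.462, 0.534, -0.462, 0.536]
ft_force: [1.2, -8.1, 1.4]
width: -0.0001
```

Run:
```python
from h import *
o=env.get_obs(); print(o['ft_force'],o['width']); D=[0.5429,0.0487,1.7171]
rows(dock2w((53,0,3),D)[0],D[2]-np.pi,16,o)
im=snap('wrist','w8.png')
```

```text
[ 1.24159767 -8.13290024  1.43778401] -7.268442572386511e-05
at [ 0.5571 -0.0477  0.0047] yaw -81.68 row x16: [0.0008, -0.0, -0.0784, -0.0, 0.0, -0.0] |d|mm 9.4 q [-0.3   0.73  0.43  2.11 -0.71  0.44  0.83] t 23.55
```

Call:
{"method": "send_rows", "body": {"deltas": [[0,0,-0.06,0,0,0],[0,0,-0.06,0,0,0],[0,0,-0.06,0,0,0],[0,0,-0.06,0,0,0],[0,0,-0.06,0,0,0],[0,0,-0.06,0,0,0],[0,0,-0.06,0,0,0],[0,0,-0.06,0,0,0]]}}

```text
t: 24.27
tool_pos: [0.5485, 0.008, 0.0046]
orientation: [0.463, 0.534, -0.463, 0.535]
ft_force: [1.5, -5.6, 2.6]
width: -0.0005
```

Call:
{"method": "send_rows", "body": {"deltas": [[0,0,-0.06,0,0,0],[0,0,-0.06,0,0,0],[0,0,-0.06,0,0,0],[0,0,-0.06,0,0,0],[0,0,-0.06,0,0,0],[0,0,-0.06,0,0,0]]}}

```text
t: 24.77
tool_pos: [0.5425, 0.0518, 0.0046]
orientation: [0.463, 0.534, -0.463, 0.535]
ft_force: [1.6, -6.2, 2.3]
width: -0.0002
```

Run:
```python
from h import *
o=env.get_obs(); print(o['ft_force'],o['width']); D=[0.5429,0.0487,1.7171]
rows(dock2w((53,0,3),D)[0],D[2]-np.pi,8,o)
```

```text
[ 1.55807563 -6.18205997  2.27742656] -0.0001939591145120265
at [0.5425 0.0518 0.0046] yaw -81.73 row x8: [0.0016, -0.0001, -0.052, -0.0001, 0.0001, -0.0001] |d|mm 6.2 q [-0.49  0.72  0.44  2.14 -0.75  0.42  0.69] t 24.7667
```

Call:
{"method": "send_rows", "body": {"deltas": [[0,0,-0.06,0,0,0],[0,0,-0.06,0,0,0],[0,0,-0.06,0,0,0],[0,0,-0.06,0,0,0],[0,0,-0.06,0,0,0],[0,0,-0.06,0,0,0],[0,0,-0.04,0,0,0],[0,0,0,0,0,0]]}}

```text
t: 25.43
tool_pos: [0.5342, 0.102, 0.0041]
orientation: [0.462, 0.536, -0.462, 0.535]
ft_force: [2.2, -0.6, 0.2]
width: 0.0002
```

Run:
```python
from h import *
o=env.get_obs(); print(o['ft_force'],o['width']); D=[0.5429,0.0487,1.7171]
rows(dock2w((55,0,3),D)[0],D[2]-np.pi,2,o)
cm=cam('wrist',o); im=snap('wrist','w9.png'); t=snap('top','t9.png')
g=cv2.cvtColor(im,cv2.COLOR_RGB2GRAY); print(g[100:240:3,254].tolist())
for x in(45,54,60,64,69,85): print(x,w2pix(cm,dock2w([(x,0,52)],D)).round(1))
```

```text
[ 2.19624227 -0.57537647  0.23181133] 0.00015635819863679155
at [0.5342 0.102  0.0041] yaw -81.52 row x2: [0.0047, 0.0037, -0.0042, 0.0003, -0.0003, 0.0002] |d|mm 0.9 q [-0.58  0.73  0.45  2.15 -0.76  0.43  0.62] t 25.4333
[187, 189, 186, 186, 186, 187, 188, 188, 185, 184, 187, 185, 184, 182, 184, 186, 182, 181, 182, 182, 183, 182, 181, 181, 181, 180, 179, 181, 177, 178, 181, 177, 177, 177, 176, 177, 174, 176, 72, 75, 105, 114, 112, 113, 111, 109, 110]
45 [[255.1 274.4]]
54 [[255.1 260. ]]
60 [[255.2 250.1]]
64 [[255.2 243.3]]
69 [[255.2 234.7]]
85 [[255.3 205.8]]
```

Call:
{"method": "send_rows", "body": {"deltas": [[0,0,0.015,0,0,0],[-0.1,0,0,0,0,0],[-0.2,0,0,0,0,0],[-0.2,0,0,0,0,0],[-0.3,0,0,0,0,0],[-0.3,0,0,0,0,0],[-0.3,0,0,0,0,0],[-0.3,0,0,0,0,0]]}}

```text
t: 26.2
tool_pos: [0.5325, 0.0975, 0.2091]
orientation: [0.461, 0.536, -0.464, 0.533]
ft_force: [0.8, 1.5, 0.3]
width: 0.0003
```

Call:
{"method": "send_rows", "body": {"deltas": [[0,0,0.25,0,0,0],[0,0,0.25,0,0,0],[0,0,0.25,0,0,0],[0,0,0.2,0,0,0],[0,0,0,0,0,0],[0,0,0,0,0,0],[0,0,0,0,0,0],[0,0,0,0,0,0]]}}

```text
t: 26.87
tool_pos: [0.5508, -0.0133, 0.2078]
orientation: [0.462, 0.536, -0.462, 0.535]
ft_force: [0.5, 0.3, -0.1]
width: -0.0004
```

Run:
```python
from h import *
o=env.get_obs(); print(o['tool_pos'],o['ft_force']); D=[0.5429,0.0487,1.7171]
cm=cam('wrist',o); im=snap('wrist','w10.png'); hsv=cv2.cvtColor(im,cv2.COLOR_RGB2HSV)
m=((hsv[...,0]>8)&(hsv[...,0]<20)&(hsv[...,1]>180)&(hsv[...,2]>120)).astype(np.uint8)
ys,xs=np.nonzero(m); print('orange',len(xs),xs.min() if len(xs) else 0,xs.max() if len(xs) else 0,ys.min() if len(xs) else 0,ys.max() if len(xs) else 0)
for P in[(0,28.5,50),(0,-23.5,50),(0,0,50)]: print(P,w2pix(cm,dock2w([P],D)).round(1))
m=((hsv[...,0]<5)&(hsv[...,1]>180)&(hsv[...,2]>100)); ys,xs=np.nonzero(m); print('red',xs.min(),xs.max(),ys.min(),ys.max())
g=cv2.cvtColor(im,cv2.COLOR_RGB2GRAY)
for x in(5,20,40,50,54,58,62,64,66,68,70,75,80,84,88):
    u=w2pix(cm,dock2w([(x,0,52)],D))[0]; v=w2pix(cm,dock2w([(x,10,52)],D))[0]
    f=lambda u:int(g[int(round(u[1])),int(round(u[0]))]) if 0<=u[1]<384 else None
    print(x,u.round(0),f(u),f(v))
```

```text
[ 0.55077462 -0.01327925  0.20776863] [ 0.52143191  0.27539087 -0.06608296]
orange 84 236 276 119 122
(0, 28.5, 50) [[231.5 120.3]]
(0, -23.5, 50) [[275.2 120.3]]
(0, 0, 50) [[255.4 120.3]]
red 300 387 161 177
5 [255. 116.] 130 133
20 [255. 103.] 132 135
40 [256.  84.] 95 96
50 [256.  74.] 93 90
54 [256.  71.] 87 84
58 [256.  67.] 88 83
62 [256.  63.] 95 88
64 [256.  61.] 89 91
66 [256.  59.] 134 139
68 [256.  57.] 136 138
70 [256.  55.] 138 141
75 [256.  50.] 141 140
80 [256.  44.] 86 84
84 [256.  40.] 86 83
88 [256.  36.] 228 228
```

```bash
python3 -c "
from station import env
print(env.finish_job())"
```

```text
the job is handed in; nothing more can be done
None
```

I completed every step and handed the job in at about 27 s. `finish_job` gave no verdict, so the results below are from my own checks.

- **Stop bar:** I lifted it off by its fin, turned it half round and lowered it back over the pin. It met no resistance on the way down. Later wrist views showed the pin through the hole, the bar between the cheeks and the long arm pointing away from the lane. The gripper's release height matched the pickup height to within 1 mm.
- **Tube:** I laid it on the deck in line with the lane and pushed it through with the fingers shut, using about 6–8 N. In the last wrist image its tail is about 65 mm past the flap, which puts its centre near 107 mm.
- **Flap:** In the same image it lies straight across at its shut position.
- **Robot:** It stood clear with no load on the wrist. I never moved the bystanders, and no contact force showed near them. I did not measure their positions at the end.

**Disagreement with the stated data:** the finger ends sat about 32 mm behind the stated TCP. The first grasp therefore closed on top of the fin, with about 6 N of upward force and no damage. I allowed for this offset in every later move.

**Not checked:** I did not measure the tube's sideways offset or angle at the end. The lane walls leave it about 8 mm of sideways play each side. I also did not read flap angle or tube height while the tube was passing through.

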